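Load the capillary rotor onto the spinner's keyed hub

ROBOT

A 6-joint arm with a two-finger parallel gripper is mounted at the origin on the work surface. World frame = base frame: x ahead of the robot, y to its left, z up, the work surface at z = 0. Lengths are in mm, angles in rad, forces in N, time in s.
With the tool pointing down it reaches from about 275 to 750 mm from the base axis. Payload 10.2 kg.
Tool frame: the origin (TCP) lies midway between the tips of the shut fingers; the grasp point (between the pads) lies 19 mm behind it; z points along the fingers, y is the line along which they close (so a half turn about z gives the same grasp; the last joint's range is limited). The gripper opens to 85 mm and grips with 20 to 120 N. Pads are 22 mm wide; open, the fingers measure 114 mm over their backs; the gripper's body (76 mm by 85 mm) begins 54 mm behind the grasp point. The pads swing forward as they close: fully open they stand 13 mm farther back than shut.
Start: joints at [0.884, 0.313, 1.498, -0, 1.331, -0.223], TCP at [234.872, 469.539, 231.294] pointing down, gripper open.
Joint ranges: [-2.94, 2.94], [-0.97, 2.17], [0.19, 2.56], [-1.23, 4.37], [0.02, 3.11], [-2.88, 2.88]. Speed limits (rad/s): [2.39, 2.39, 3.01, 3.14, 3.14, 3.14].

INTERFACE

Orientations are given as a unit quaternion [w, x, y, z].
In Python, from rig import ctrl gives the robot as it stands.
- The arm moves only by the tool send_rows, never from a script. Its argument "targets" is a list of rows, each an object with "offset": the shift along the world's x, y, z in cm, a list of three; "spin": the turn about the world's z in rad. A call has 1 to 8 rows; each row is the pose to reach, as a shift and turn from the pose commanded when the call began; what a row does not reach only later rows make up. A row lasts 1/12 s, in which the tool goes at most 41.7 mm and 7.16 degrees, less where a joint would pass 70% of its speed; a pose out of reach is approached as far as the arm can. A call with a gripper value outside its range is refused whole. "grip" is the opening, from 0 (shut) to 1 (fully open), set as the call begins (left out, the last holds). The fingers move at their own pace and stop on an object; "squeeze" is the grip in N (left out, the last holds). Time passes only in rows, so rows that repeat a pose let the fingers close. It gives the time, the measured TCP pose, the force, the opening and the grip force at its end, in the units of the state.
- ctrl.sense(): the state, without advancing time (a new reading comes with each control period).
- ctrl.capture(name): name is "scene" or "top" or "wrist"; returns (picture, depth): 480x640x3 uint8, red, green, blue; 480x640 float32, mm along the optical axis (not along the pixel's ray), 0 where there is no reading.
- ctrl.calibration(name): a dict with "fx", "fy", "cx", "cy" (pixels), "view" (4x4, takes a point from world to camera coordinates); the wrist camera has in their place "mount" (4x4, takes a point from camera to tool coordinates, whose origin is the TCP and whose axes are the flange's). Camera axes: x right, y down, z forward; pixel columns grow to the right and rows downward; lengths in mm; the calibration is good to about 2 mm. The wrist camera is an equidistant fisheye: a pixel r from the principal point sees the ray r / f radians off the axis. A picture is of the moment at which its call begins: read the wrist's pose just before it. calibration takes no time and is no camera call.
- ctrl.finish_job(): hands the job in; it is judged then, once.
Trained networks look in the newest picture that a camera, given by its name, has taken for a name from the list of things; names that differ only in an ending like _2 or _b are one class to them, and where a whole thing is asked for, a point or a joint stands for the part that bears it (a point fixed in the world has none). Each returns a list of dicts, best first, with "conf" (0 to 1); they miss things now and then, are a little off and sometimes report something else, mostly with a low value. They report only what shows in the picture. A call takes as long as a camera call.
- ctrl.search_frame(camera, query): "box" ([left, top, right, bottom] in pixels, round what is visible of it).
- ctrl.place_of(camera, query): "uv" ([column, row] in pixels: a listed point, or the origin of a listed thing).
The state is a dict: "time_s": time; "joints": joint angles; "dq": joint speeds; "tau": joint torques, N m; "eef_pos": TCP position; "ee_rot": TCP orientation; "force": force on the tool from outside, world axes, zero at the start; "wrist_torque": the same for the moment, N m; "grip_width": opening from 0.0 (shut) to 1.0 (fully open); "grip_force": force on a finger pad.
Only numpy, scipy, OpenCV 4.12 (cv2) and the standard library are available. Lean on these libraries where they do the work, as an engineer would, in place of code of your own. Each camera call takes 0.05 s, during which the arm holds its last target. There are 200 camera calls.

TASK

Slide the spinner's drive sled out from under the hood along its rails until it clicks into the loading detent at the end stop, then take the rotor from its stand and put its keyed shaft down into the hub, turning it until the key slips into the keyway. Keep pushing against the ejector spring until the disc lies flat on the hub, and finish while still holding the rotor pressed fully home: do not let go. Leave the bottle, the jar and the tube rack where they stand.

Things in the scene. Friction and masses are not known exactly. Their poses are not given: they have to be found in the camera images.
- rotor: The loose capillary rotor, about 220 g: aluminium disc 110 mm across, 8 mm thick, dark radial grooves on top, black grip bar above, steel keyed shaft below. Origin: centre of the disc's underside; z up along the shaft, x points to the key. A black ridge on the disc from the bar's +x end to the rim shows the key's side from above. It starts in the stand, disc on the stand's rim, at any yaw within about 1.1 rad.
- grip_bar (a point): Centre of the top face of the rotor's grip bar, 48 mm above the rotor's origin; same axes as the rotor. The bar is 44 mm long (along x), 16 mm wide (along y) and 40 mm tall, standing on the disc's top face on the shaft axis.
- shaft_tip (a point): Lower end of the rotor's shaft, 35 mm below the rotor's origin; same axes. Shaft 20 mm diameter, its last 5 mm tapering to 12 mm. Key on the +x side: 8 mm wide, out to 15.5 mm from the axis, from 3 to 25 mm below the rotor's origin, so the bare shaft enters the bore by 10 mm before the key meets the hub.
- stand: Fixed grey plastic cup on a round foot (96 mm foot, cup 64 mm outside diameter, 40 mm bore, 50 mm tall) in which the rotor is stored. Origin: centre of its underside on the bench.
- unit: The spinner: fixed white base 150 x 400 mm with two steel rails along its y axis and, over its -y end, a white hood (150 x 150 mm, top 104 mm above the bench, open towards +y). Origin: on the bench under the loading station; y points along the rails from the hood (centre y = -150 mm, open edge y = -75 mm) to the end stop, x across the rails, z up.
- sled (a joint): Travel of the drive sled along the unit's +y, m: 0 parked under the hood (hub at unit y = -0.15), 0.15 at the loading station against the end stop, hub over the unit's origin. Slides with about 1 N; a sprung detent makes a bump (about 10 N, under 15 N) shortly before the end, crest at 0.143, then snaps it on to within 3 mm of the stop and holds it.
- post_top (a point): Centre of the top of the sled's pull post: an upright black square bar 16 x 16 mm, its top 91 mm above the bench, free from 33 mm above the bench upward, standing 105 mm from the hub axis towards the unit's +y. Axes as the unit.
- hub_mouth (a point): Centre of the hub's upper face, 77 mm above the bench; z up, x points to the keyway. A round steel hub about 50 mm across, upright on the sled, with a vertical bore 23 mm in diameter and one keyway 11 mm wide reaching 17.5 mm from the axis. Braked: it turns about its axis only above about 0.35 N m. Home: disc underside lies on this face.
- bottle: Bystander: white bottle, 56 mm diameter, 160 mm tall. Origin: centre of its underside.
- jar: Bystander: white jar with an orange cap, 64 mm diameter, 100 mm tall. Origin: centre of its underside.
- tube_rack: Bystander: white rack 60 x 200 mm with capped blood tubes, 88 mm tall. Origin: centre of its underside; long side along y.
- ejector_pad (a point): Top of the sprung brass pad in the hub's bore, 27 mm below the hub's mouth at rest. The shaft tip meets it and must push it down 8 mm to be home; it pushes up with about 5 N at first and 11 N at home, so it lifts a released rotor off the hub.

How it is judged (in metres and radians):
On the way, in this order (a step that is already met when the one before it is completed fails the run):
1. the sled is in the loading detent at the end stop while the rotor is not yet on the hub (value of joint sled above 0.1445 m and horizontal distance between shaft_tip and hub_mouth above 0.03 m), for 0.2 s.
2. the shaft has entered the hub's bore with the sled in the detent (value of joint sled above 0.1445 m and horizontal distance between shaft_tip and hub_mouth below 0.004 m and z of shaft_tip in the frame of hub_mouth below -0.006 m), for 0.1 s.
At the end, for the whole second after the job is handed in: Sled past the detent bump, within 5.5 mm of the end stop; rotor shaft in the hub within 4 mm of its axis, key in the keyway, disc underside within 2.5 mm of the hub's upper face, upright within 0.06 rad, at rest, and still held by the fingers (more than 2 N of contact), through the last second (value of joint sled above 0.1445 m and horizontal distance between shaft_tip and hub_mouth below 0.004 m and z of rotor in the frame of hub_mouth between -0.003 and 0.0025 m and angle between rotor's own z axis and vertical below 0.06 rad and z of shaft_tip in the frame of hub_mouth below -0.032 m and angle between the x axis of rotor and the x axis of hub_mouth, either way round below 0.25 rad and contact force between the fingers and rotor above 2 N and linear speed of rotor below 0.02 m/s); the arm keeps its last pose, push and grip.
It fails at once if a bystander is shifted by more than 30 mm or tipped (distance of any of bottle, jar, tube_rack from where it was at the start of the episode above 0.03 m or angle between any of bottle, jar, tube_rack's own z axis and vertical above 0.4 rad).
It also fails if it takes over 62 s, if anything falls off the work surface, if the arm or the gripper's body presses on something with over 40 N, if the wrist force passes 120 N, or if a joint passes its speed limit or range.

## Working session

There is one attempt and no reset: what is moved stays moved. The work goes in short steps, Python scripts to look and compute and a tool call to move; the robot and the scene stay as the last step left them, time stands still between calls to the robot, and variables do not carry over. Pictures are saved under pics/ and viewed, at most 10 in all, crops included, and the job is handed in when it is done.

Besides the shell and the picture viewer there is one more tool, called after "Request:" in YAML: its name, and indented under it one key for each argument. send_rows: Moves the arm, as the interface text tells. Its arguments: {"type":"object","properties":{"targets":{"type":"array"},"grip":{"type":"number"},"squeeze":{"type":"number"}},"required":["targets"]}

```bash
mkdir -p pics
cat > h.py <<'E'
import numpy as np, cv2
from rig import ctrl
def px2w(cam,uv,z=None,depth=None):
    c=ctrl.calibration(cam); V=np.array(c["view"]); R=V[:3,:3]; t=V[:3,3]
    r=np.array([(uv[0]-c["cx"])/c["fx"],(uv[1]-c["cy"])/c["fy"],1.])
    o=-R.T@t; d=R.T@r
    s=(z-o[2])/d[2] if z is not None else depth
    return o+s*d
def save(n,p): cv2.imwrite("pics/"+n,cv2.cvtColor(p,cv2.COLOR_RGB2BGR))
E
python3 - <<'E'
from h import *
s=ctrl.sense(); print(s)
Z=dict(grip_bar=98,post_top=91,hub_mouth=77,rotor=50,stand=0,unit=0,bottle=0,jar=0,tube_rack=0)
for cam in("top","scene"):
    p,d=ctrl.capture(cam); save(cam+"0.png",p)
    for q in Z:
        for r in ctrl.place_of(cam,q)[:1]:
            print(cam,q,round(r["conf"],2),np.round(r["uv"]),np.round(px2w(cam,r["uv"],z=Z[q])))
print(ctrl.sense()["time_s"])
E
```

```text
{'time_s': 0.0, 'joints': array([ 8.83581345e-01,  3.13464573e-01,  1.49848924e+00, -1.50162425e-05,
        1.33097891e+00, -2.23410183e-01]), 'dq': array([-8.05173213e-04,  4.24998901e-04, -1.10532364e-03, -6.51821009e-04,
       -4.88116554e-05,  1.24978411e-03]), 'tau': array([ 1.60817071e-04, -4.12271583e+01, -2.59741008e+01, -2.17589582e-04,
        4.08734384e-03, -2.65827322e-05]), 'eef_pos': array([234.70315758, 469.31230458, 230.70798258]), 'ee_rot': array([-2.88094942e-04,  2.29827620e-01,  9.73231122e-01, -6.04982635e-04]), 'force': array([-0.25780017,  0.33687875, -0.3214736 ]), 'wrist_torque': array([0.0044839 , 0.01660617, 0.04257842]), 'grip_force': 0.0, 'grip_width': 0.99645365130946}
top grip_bar 0.79 [229. 288.] [518. 256.  98.]
top post_top 0.92 [393. 271.] [547. -85.  91.]
top rotor 0.96 [229. 289.] [521. 265.  50.]
top unit 0.85 [374. 270.] [557. -53.   0.]
top bottle 0.71 [266. 190.] [746. 190.   0.]
top jar 0.81 [217. 212.] [700. 302.   0.]
top tube_rack 0.88 [354. 181.] [764. -13.   0.]
scene grip_bar 0.8 [409. 189.] [522. 260.  98.]
scene post_top 0.76 [253. 232.] [560. -85.  91.]
scene rotor 0.97 [405. 201.] [516. 258.  50.]
scene stand 0.57 [400. 217.] [522. 253.  -0.]
scene unit 0.84 [270. 254.] [560. -60.   0.]
scene bottle 0.77 [401. 307.] [747. 188.   0.]
scene jar 0.95 [446. 276.] [696. 302.  -0.]
scene tube_rack 0.97 [308. 332.] [763. -10.   0.]
1.0
```

View top.

View pics/top0.png

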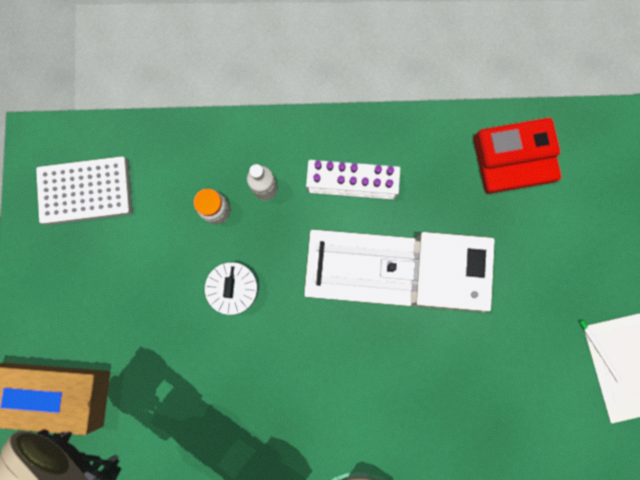

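View pics/scene0.png

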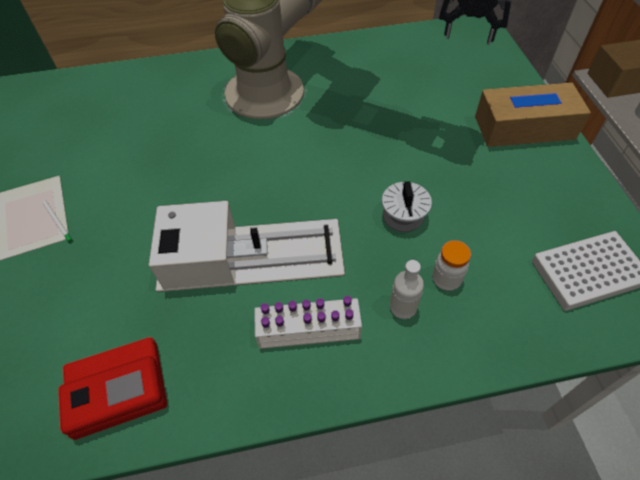

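```bash
cat >> h.py <<'E'
def cloud(cam):
    p,d=ctrl.capture(cam); c=ctrl.calibration(cam); V=np.array(c["view"])
    v,u=np.mgrid[:480,:640]
    P=np.stack([(u-c["cx"])/c["fx"]*d,(v-c["cy"])/c["fy"]*d,d],-1)
    return p,(P-V[:3,3])@V[:3,:3],d>0
def rep(W,m,name):
    q=W[m]
    if len(q)<4: print(name,len(q)); return
    r=cv2.minAreaRect(q[:,:2].astype(np.float32)); print(name,len(q),"med",np.round(np.median(q,0)),"min",np.round(q.min(0)),"max",np.round(q.max(0)),"rect",np.round(r[0]),np.round(r[1]),round(r[2],1))
E
python3 - <<'E'
from h import *
for cam in("top","scene"):
    p,W,ok=cloud(cam); x,y,z=W[...,0],W[...,1],W[...,2]
    bx=lambda a,b,c,d,e,f: ok&(x>a)&(x<b)&(y>c)&(y<d)&(z>e)&(z<f)
    rep(W,bx(440,650,-350,150,94,115),"hoodtop")
    rep(W,bx(440,650,-350,150,8,200),"unit")
    rep(W,bx(520,590,-105,-60,60,100),"post")
    rep(W,bx(520,590,-105,-60,80,100),"posttop")
    rep(W,bx(450,590,200,320,75,110),"bar")
    rep(W,bx(450,590,200,320,48,75),"disc")
    rep(W,bx(300,800,-300,350,-5,5),"table")
E
```

```text
hoodtop 5357 med [ 541. -209.  106.] min [ 459. -292.   94.] max [623. -75. 115.] rect [ 545. -181.] [211. 150.] 83.5
unit 12528 med [ 551. -120.   28.] min [ 442. -350.    8.] max [650. 139. 115.] rect [ 546. -105.] [208. 489.] 0.1
post 78 med [555. -82.  91.] min [548. -91.  61.] max [563. -74.  97.] rect [556. -83.] [16. 15.] 85.2
posttop 64 med [556. -82.  92.] min [548. -91.  83.] max [563. -74.  97.] rect [556. -83.] [16. 15.] 87.5
bar 207 med [519. 259.  98.] min [498. 251.  75.] max [542. 270. 105.] rect [520. 261.] [17. 44.] 83.7
disc 1871 med [520. 256.  59.] min [466. 206.  51.] max [575. 315.  75.] rect [520. 261.] [109. 109.] 15.4
table 42227 med [466.  72.   1.] min [ 300. -300.   -5.] max [800. 350.   5.] rect [550.  25.] [650. 500.] 90.0
hoodtop 4542 med [ 550. -210.  104.] min [ 459. -292.   94.] max [ 624. -127.  113.] rect [ 541. -210.] [150. 153.] 83.3
unit 12271 med [ 571. -143.   34.] min [ 459. -305.    8.] max [649. 105. 113.] rect [ 554. -100.] [399. 154.] 83.3
post 122 med [561. -83.  85.] min [546. -91.  61.] max [565. -75.  93.] rect [556. -82.] [16. 18.] 80.7
posttop 74 med [559. -83.  90.] min [546. -91.  80.] max [565. -75.  93.] rect [556. -83.] [15. 18.] 80.7
bar 190 med [527. 258.  96.] min [495. 250.  75.] max [542. 270. 103.] rect [519. 260.] [16. 47.] 84.0
disc 1361 med [529. 253.  58.] min [464. 206.  48.] max [576. 316.  75.] rect [521. 260.] [109. 108.] 67.0
table 33713 med [628.  62.   0.] min [ 300. -300.   -5.] max [800. 350.   5.] rect [550.  25.] [500. 650.] 0.0
```

Request:
send_rows:
  targets:
    - {"offset": [2, -3.45, 0], "spin": -0.08}
    - {"offset": [4, -6.9, 0], "spin": -0.16}
    - {"offset": [6, -10.35, 0], "spin": -0.24}
    - {"offset": [8, -13.8, 0], "spin": -0.32}
    - {"offset": [10, -17.25, 0], "spin": -0.4}
    - {"offset": [12, -20.7, 0], "spin": -0.48}
    - {"offset": [14, -24.15, 0], "spin": -0.56}
    - {"offset": [16, -27.6, 0], "spin": -0.64}
  grip: 0.7

```text
time_s: 1.77
eef_pos: [395.4, 191.7, 231.5]
ee_rot: [0.0, 0.526, 0.851, 0.0]
force: [0.1, 0.3, -0.4]
grip_width: 0.701
grip_force: 0.0
```

Request:
send_rows:
  targets:
    - {"offset": [2, -3.45, 0], "spin": -0.08}
    - {"offset": [4, -6.9, 0], "spin": -0.16}
    - {"offset": [6, -10.35, -0.5], "spin": -0.24}
    - {"offset": [8, -13.8, -1.5], "spin": -0.32}
    - {"offset": [10, -17.25, -2.5], "spin": -0.4}
    - {"offset": [12, -20.7, -3.5], "spin": -0.48}
    - {"offset": [14, -24.15, -4.5], "spin": -0.56}
    - {"offset": [16, -27.6, -6], "spin": -0.59}

```text
time_s: 2.43
eef_pos: [555.5, -83.9, 171.8]
ee_rot: [0.001, 0.751, 0.661, 0.0]
force: [0.5, 0.6, 0.3]
grip_width: 0.703
grip_force: 0.0
```

Request:
send_rows:
  targets:
    - {"offset": [0, 0.05, -3.5], "spin": 0}
    - {"offset": [0, 0.05, -7], "spin": 0}
    - {"offset": [0, 0.05, -10], "spin": 0}
    - {"offset": [0, 0.05, -11], "spin": 0}
    - {"offset": [0, 0.05, -11], "spin": 0}

```text
time_s: 2.85
eef_pos: [553.3, -80.8, 59.7]
ee_rot: [-0.002, 0.749, 0.662, -0.001]
force: [-0.5, 0.4, 0.3]
grip_width: 0.702
grip_force: 0.0
```

Request:
send_rows:
  targets:
    - {"offset": [0, 0, 0], "spin": 0}
    - {"offset": [0, 0, 0], "spin": 0}
    - {"offset": [0, 0, 0], "spin": 0}
    - {"offset": [0, 0, 0], "spin": 0}
    - {"offset": [0, 0, 0], "spin": 0}
    - {"offset": [0, 0, 0], "spin": 0}
  grip: 0
  squeeze: 50

```text
time_s: 3.35
eef_pos: [554.2, -81.2, 63.5]
ee_rot: [0.0, 0.749, 0.663, -0.0]
force: [-8.1, 0.7, 11.4]
grip_width: 0.176
grip_force: 49.6
```

Request:
send_rows:
  targets:
    - {"offset": [0.17, 1.5, 0], "spin": 0}
    - {"offset": [0.35, 3, 0], "spin": 0}
    - {"offset": [0.53, 4.5, 0], "spin": 0}
    - {"offset": [0.7, 6, 0], "spin": 0}
    - {"offset": [0.88, 7.5, 0], "spin": 0}
    - {"offset": [1.06, 9, 0], "spin": 0}
    - {"offset": [1.23, 10.5, 0], "spin": 0}
    - {"offset": [1.3, 11, 0], "spin": 0}

```text
time_s: 4.02
eef_pos: [566.8, 30.7, 63.4]
ee_rot: [-0.0, 0.749, 0.663, -0.0]
force: [-10.9, -0.0, 13.1]
grip_width: 0.178
grip_force: 49.9
```

Request:
send_rows:
  targets:
    - {"offset": [0.06, 0.5, 0], "spin": 0}
    - {"offset": [0.12, 1, 0], "spin": 0}
    - {"offset": [0.18, 1.5, 0], "spin": 0}
    - {"offset": [0.22, 1.9, 0], "spin": 0}
    - {"offset": [0.22, 1.9, 0], "spin": 0}

```text
time_s: 4.43
eef_pos: [568.5, 45.4, 63.4]
ee_rot: [0.001, 0.749, 0.663, -0.003]
force: [-16.0, -15.8, 13.6]
grip_width: 0.181
grip_force: 50.1
```

Request:
send_rows:
  targets:
    - {"offset": [0.04, 0.3, 0], "spin": 0}
    - {"offset": [0.06, 0.5, 0], "spin": 0}
    - {"offset": [0.06, 0.5, 0], "spin": 0}

```text
time_s: 4.68
eef_pos: [568.5, 45.9, 63.3]
ee_rot: [0.003, 0.749, 0.663, -0.006]
force: [-21.5, -41.1, 14.4]
grip_width: 0.18
grip_force: 50.2
```

Run:
```python
from h import *
for cam in("scene","top"):
    p,W,ok=cloud(cam); save(cam+"1.png",p[180:300,220:420] if cam=="scene" else p[220:320,290:510])
    for r in ctrl.place_of(cam,"hub_mouth")[:1]: print(cam,r,px2w(cam,r["uv"],z=77))
print(ctrl.sense()["force"],ctrl.sense()["eef_pos"])
```

```text
scene {'uv': [264.0, 233.4], 'conf': 0.64} [558.36517174 -63.01977277  77.        ]
top {'uv': [383.4, 265.0], 'conf': 0.8} [560.71758343 -65.88827956  77.        ]
[-20.45133104 -41.93323811  14.36871744] [568.49801101  45.8938386   63.25766703]
```

Request:
send_rows:
  targets:
    - {"offset": [0.1, -0.3, 0], "spin": 0}
    - {"offset": [0.1, -0.4, 0], "spin": 0}

```text
time_s: 5.05
eef_pos: [568.5, 45.8, 63.3]
ee_rot: [-0.001, 0.749, 0.662, -0.004]
force: [-24.7, -12.2, 18.8]
grip_width: 0.18
grip_force: 50.9
```

Request:
send_rows:
  targets:
    - {"offset": [0, 0, 0], "spin": 0}
    - {"offset": [0, 0, 0], "spin": 0}
    - {"offset": [0, 0, 0], "spin": 0}
    - {"offset": [0, 0, 0], "spin": 0}
  grip: 0.7

```text
time_s: 5.38
eef_pos: [571.6, 49.0, 62.1]
ee_rot: [0.0, 0.749, 0.662, 0.0]
force: [-0.3, -0.6, 0.2]
grip_width: 0.697
grip_force: 0.0
```

Request:
send_rows:
  targets:
    - {"offset": [0, 0, 3], "spin": 0}
    - {"offset": [0, 0, 6], "spin": 0}
    - {"offset": [0, -1, 10], "spin": 0}
    - {"offset": [0, -4, 13], "spin": 0}
    - {"offset": [-1, -7, 14], "spin": 0}
    - {"offset": [-1, -9, 14], "spin": 0}
    - {"offset": [-1, -9, 14], "spin": 0}
    - {"offset": [-1, -9, 14], "spin": 0}

```text
time_s: 6.05
eef_pos: [561.2, -41.5, 201.7]
ee_rot: [-0.0, 0.75, 0.662, 0.0]
force: [-0.2, 0.8, -0.0]
grip_width: 0.699
grip_force: 0.0
```

```bash
cat >> h.py <<'E'
from scipy.spatial.transform import Rotation as Ro
def wr2w(uv,s,z):
    c=ctrl.calibration("wrist"); M=np.array(c["mount"])
    a=np.array([uv[0]-c["cx"],uv[1]-c["cy"]]); r=np.hypot(*a)+1e-9; th=r/c["fx"]
    d=np.r_[a/r*np.sin(th),np.cos(th)]
    q=s["ee_rot"]; R=Ro.from_quat([q[1],q[2],q[3],q[0]]).as_matrix()
    o=R@M[:3,3]+s["eef_pos"]; d=R@M[:3,:3]@d
    return o+(z-o[2])/d[2]*d
E
python3 - <<'E'
from h import *
s=ctrl.sense(); print(s["time_s"],s["eef_pos"],s["force"])
p,d=ctrl.capture("wrist"); save("w1.png",p)
for q,z in(("hub_mouth",77),("post_top",91)):
    for r in ctrl.place_of("wrist",q)[:2]: print(q,r,wr2w(r["uv"],s,z))
for cam in("top","scene"):
    p,W,ok=cloud(cam); x,y,z=W[...,0],W[...,1],W[...,2]
    rep(W,ok&(x>540)&(x<600)&(y>15)&(y<70)&(z>80)&(z<100),"post"+cam)
E
```

```text
6.05 [561.24518707 -41.52576682 201.66755658] [-0.19335753  0.77391348 -0.01823908]
hub_mouth {'uv': [315.2, 257.4], 'conf': 0.61} [555.13507789 -62.08468284  77.        ]
post_top {'uv': [312.0, 112.0], 'conf': 0.93} [566.64369104  44.89304893  91.        ]
posttop 61 med [570.  44.  92.] min [562.  36.  85.] max [577.  51.  98.] rect [569.  43.] [15. 15.] 88.4
postscene 68 med [573.  43.  91.] min [560.  36.  80.] max [578.  52.  93.] rect [568.  43.] [15. 20.] 80.4
```

View pics/w1.png

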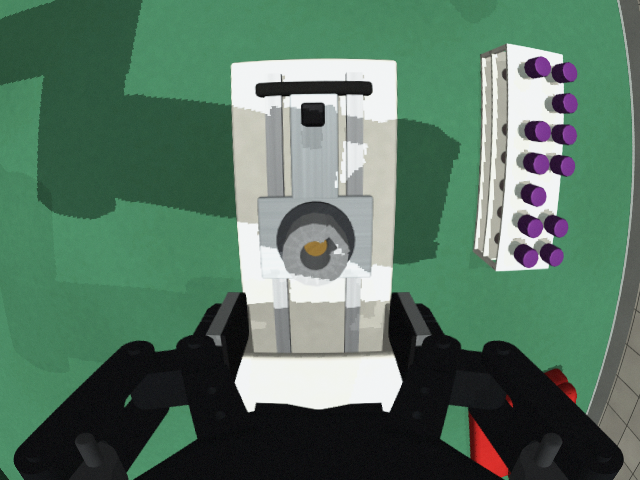

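```bash
cat >> h.py <<'E'
def rectify(p,s,c0,z,half=35,k=8):
    c=ctrl.calibration("wrist"); M=np.array(c["mount"]); q=s["ee_rot"]
    R=Ro.from_quat([q[1],q[2],q[3],q[0]]).as_matrix()
    n=2*half*k; j,i=np.meshgrid(np.arange(n),np.arange(n))
    # image right = -y world, up = +x world
    P=np.stack([c0[0]+half-i/k,c0[1]+half-j/k,np.full(i.shape,float(z))],-1)
    C=((P-s["eef_pos"])@R-M[:3,3])@M[:3,:3]
    r=np.hypot(C[...,0],C[...,1])+1e-9; f=c["fx"]*np.arctan2(r,C[...,2])/r
    return cv2.remap(p,(c["cx"]+f*C[...,0]).astype(np.float32),(c["cy"]+f*C[...,1]).astype(np.float32),cv2.INTER_CUBIC)
E
python3 - <<'E'
from h import *
s=ctrl.sense(); p,d=ctrl.capture("wrist"); save("r1.png",rectify(p,s,(556,-61),77))
E
```

```text
(no output)
```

View pics/r1.png

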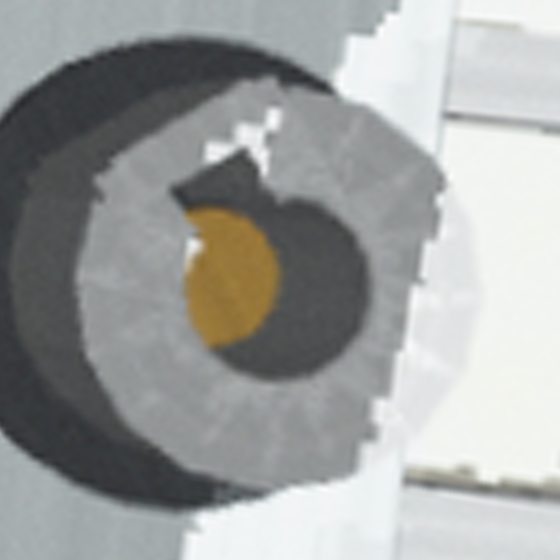

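Request:
send_rows:
  targets:
    - {"offset": [-0.5, 3.7, 0], "spin": -0.12}
    - {"offset": [-1, 7.4, 0], "spin": -0.24}
    - {"offset": [-1.5, 11.1, 0], "spin": -0.36}
    - {"offset": [-2, 14.8, 0], "spin": -0.48}
    - {"offset": [-2.5, 18.5, 0], "spin": -0.6}
    - {"offset": [-3, 22.2, 0], "spin": -0.72}
    - {"offset": [-3.5, 26, 0], "spin": -0.84}
    - {"offset": [-4.1, 30.2, 0], "spin": -0.96}

```text
time_s: 7.02
eef_pos: [520.7, 255.6, 201.6]
ee_rot: [-0.0, 0.968, 0.251, 0.0]
force: [-0.1, 0.1, 0.3]
grip_width: 0.7
grip_force: 0.0
```

Request:
send_rows:
  targets:
    - {"offset": [0, 0, 0], "spin": -0.12}
    - {"offset": [0, 0, 0], "spin": -0.24}
    - {"offset": [0, 0, 0], "spin": -0.36}
    - {"offset": [0, 0, -0.5], "spin": -0.48}
    - {"offset": [0, 0, -1], "spin": -0.59}
    - {"offset": [0, 0, -1], "spin": -0.59}
    - {"offset": [0, 0, -1], "spin": -0.59}

```text
time_s: 7.6
eef_pos: [521.2, 253.7, 191.5]
ee_rot: [0.0, 0.999, -0.036, -0.0]
force: [-0.4, 0.1, -0.3]
grip_width: 0.702
grip_force: 0.0
```

Run:
```python
from h import *
s=ctrl.sense(); print(s["time_s"],s["eef_pos"],s["ee_rot"],s["joints"])
p,d=ctrl.capture("wrist"); save("r2.png",rectify(p,s,(520,260),98,40,7))
for r in ctrl.place_of("wrist","grip_bar")[:2]: print(r,wr2w(r["uv"],s,98))
```

```text
7.6 [521.18574541 253.71889151 191.49052159] [ 6.80428243e-05  9.99341047e-01 -3.62959181e-02 -2.70233615e-04] [2.51025308e-01 4.64476456e-01 1.38518409e+00 2.35640473e-05
 1.29248898e+00 1.89442294e+00]
```

View pics/r2.png

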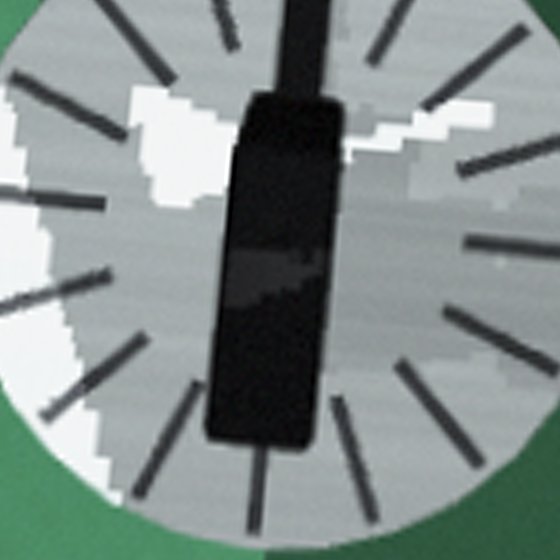

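Request:
send_rows:
  targets:
    - {"offset": [-0.17, 0.73, -2], "spin": -0.035}
    - {"offset": [-0.17, 0.73, -5], "spin": -0.035}
    - {"offset": [-0.17, 0.73, -8], "spin": -0.035}
    - {"offset": [-0.17, 0.73, -8], "spin": -0.035}
    - {"offset": [-0.17, 0.73, -8], "spin": -0.035}

```text
time_s: 8.12
eef_pos: [519.5, 260.6, 111.6]
ee_rot: [0.0, 0.998, -0.055, -0.001]
force: [0.6, -0.3, 0.4]
grip_width: 0.703
grip_force: 0.0
```

Request:
send_rows:
  targets:
    - {"offset": [0, 0.03, -2], "spin": 0}
    - {"offset": [0, 0.03, -4], "spin": 0}
    - {"offset": [0, 0.03, -4.8], "spin": 0}
    - {"offset": [0, 0.03, -4.8], "spin": 0}

```text
time_s: 8.45
eef_pos: [519.8, 260.9, 63.9]
ee_rot: [0.0, 0.998, -0.055, -0.0]
force: [0.2, 0.9, -1.0]
grip_width: 0.698
grip_force: 0.0
```

Request:
send_rows:
  targets:
    - {"offset": [0, 0, 0], "spin": 0}
    - {"offset": [0, 0, 0], "spin": 0}
    - {"offset": [0, 0, 0], "spin": 0}
    - {"offset": [0, 0, 0], "spin": 0}
    - {"offset": [0, 0, 0], "spin": 0}
    - {"offset": [0, 0, 0], "spin": 0}
  grip: 0
  squeeze: 70

```text
time_s: 8.95
eef_pos: [520.4, 261.2, 65.0]
ee_rot: [-0.0, 0.998, -0.056, 0.001]
force: [-0.4, 0.4, 6.2]
grip_width: 0.179
grip_force: 69.3
```

Request:
send_rows:
  targets:
    - {"offset": [0, 0, 2], "spin": 0}
    - {"offset": [0, 0, 4], "spin": 0}
    - {"offset": [0, 0, 7], "spin": 0}
    - {"offset": [0, 0, 9], "spin": 0}
    - {"offset": [0, 0, 9.5], "spin": 0}
    - {"offset": [0, 0, 9.5], "spin": 0}

```text
time_s: 9.45
eef_pos: [520.1, 261.1, 159.6]
ee_rot: [-0.0, 0.998, -0.056, 0.001]
force: [0.4, -0.3, -3.4]
grip_width: 0.176
grip_force: 68.5
```

Request:
send_rows:
  targets:
    - {"offset": [0.4, -3.7, 1], "spin": 0.07}
    - {"offset": [0.8, -7.4, 2], "spin": 0.14}
    - {"offset": [1.2, -11.1, 2], "spin": 0.21}
    - {"offset": [1.6, -14.8, 2], "spin": 0.28}
    - {"offset": [2, -18.5, 2], "spin": 0.35}
    - {"offset": [2.4, -22.2, 2], "spin": 0.42}
    - {"offset": [2.8, -26, 2], "spin": 0.5}
    - {"offset": [3.1, -28.5, 2], "spin": 0.55}

```text
time_s: 10.12
eef_pos: [550.0, -27.1, 176.6]
ee_rot: [-0.0, 0.976, 0.219, -0.001]
force: [-0.1, 0.7, -1.0]
grip_width: 0.177
grip_force: 69.0
```

Request:
send_rows:
  targets:
    - {"offset": [0.2, -1.7, 0], "spin": 0.03}
    - {"offset": [0.4, -3.7, 0], "spin": 0.06}
    - {"offset": [0.4, -3.7, 0], "spin": 0.06}
    - {"offset": [0.4, -3.7, 0], "spin": 0.06}

```text
time_s: 10.45
eef_pos: [554.1, -61.5, 176.8]
ee_rot: [-0.001, 0.969, 0.246, -0.001]
force: [0.1, 0.4, -2.5]
grip_width: 0.179
grip_force: 69.1
```

Run:
```python
from h import *
s=ctrl.sense(); print(s["time_s"],s["eef_pos"],s["ee_rot"],s["joints"])
for cam in("top","scene"):
    p,W,ok=cloud(cam); x,y,z=W[...,0],W[...,1],W[...,2]; zd=s["eef_pos"][2]-15+8
    rep(W,ok&(abs(x-555)<75)&(abs(y+61)<75)&(abs(z-zd)<7),"disc"+cam); 
    if cam=="scene": save("s2.png",cv2.resize(p[130:330,170:410],None,fx=3,fy=3,interpolation=2))
p,d=ctrl.capture("wrist"); save("w2.png",p)
```

```text
10.45 [554.07050573 -61.45463225 176.76416151] [-9.43008275e-04  9.69333333e-01  2.45744399e-01 -1.30048952e-03] [-3.20716608e-01  4.31596867e-01  1.47522512e+00  1.98344353e-04
  1.23797801e+00  7.53438829e-01]
disctop 369 med [523. -72. 171.] min [ 506. -108.  167.] max [538. -26. 176.] rect [522. -67.] [80. 27.] 81.7
discscene 1407 med [572. -59. 170.] min [ 501. -116.  163.] max [609.  -7. 177.] rect [558. -60.] [103. 109.] 26.9
```

View pics/s2.png

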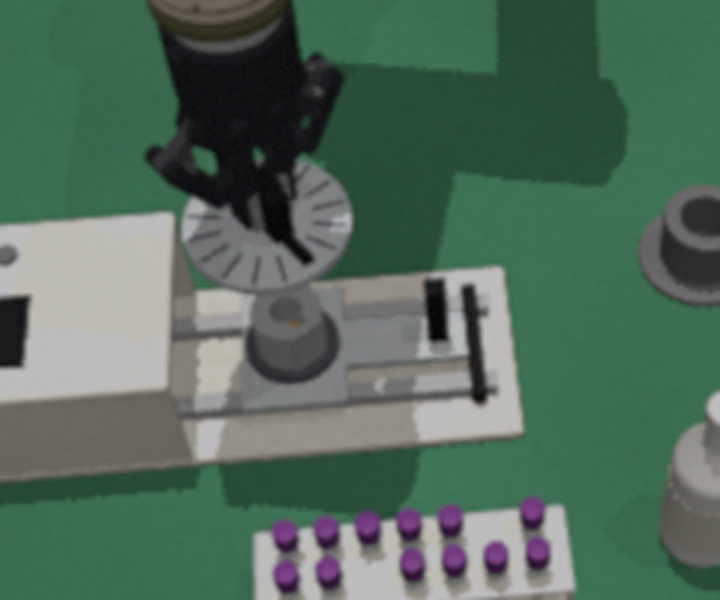

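View pics/w2.png

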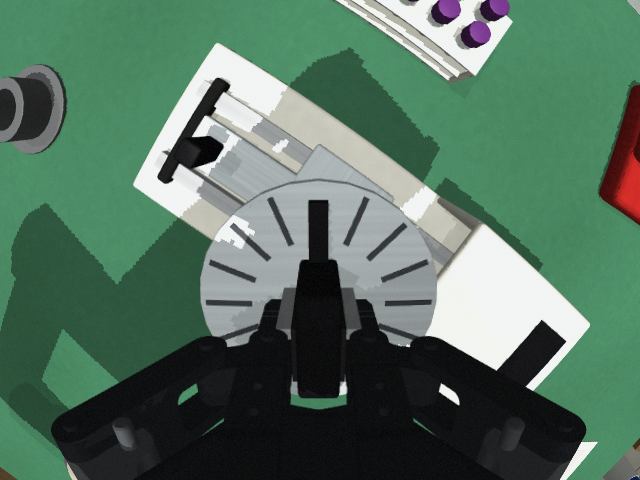

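Run:
```python
from h import *
s=ctrl.sense(); p,d=ctrl.capture("wrist")
for u in((318,180),(201,290),(437,290),(260,194),(376,194)): print(np.round(wr2w(u,s,169.8),1))
P=np.array([wr2w(u,s,169.8)[:2] for u in((318,180),(201,290),(437,290),(262,192),(376,192))])
A=np.c_[2*P,np.ones(5)]; c=np.linalg.lstsq(A,(P**2).sum(1),rcond=None)[0]; print(c[:2],np.sqrt(c[2]+c[0]**2+c[1]**2))
a=0.497; print("from tip",P[0]-55*np.array([np.cos(a),np.sin(a)]), s["eef_pos"],s["force"])
```

```text
[599.7 -34.3 169.8]
[530.4 -10.7 169.8]
[ 582.4 -106.2  169.8]
[583.3 -15.9 169.8]
[606.2 -58.1 169.8]
[552.28668382 -60.64337635] 54.59104844075495
from tip [551.37528559 -60.5033195 ] [554.38064223 -60.14097966 177.82361827] [ 0.28991143  1.03622286 -2.0955187 ]
```

Request:
send_rows:
  targets:
    - {"offset": [0.3, 0, -1.5], "spin": 0}
    - {"offset": [0.3, 0, -3], "spin": 0}
    - {"offset": [0.3, 0, -4.5], "spin": 0}
    - {"offset": [0.3, 0, -4.7], "spin": 0}
    - {"offset": [0.3, 0, -4.7], "spin": 0}

```text
time_s: 11.07
eef_pos: [557.3, -60.4, 131.0]
ee_rot: [-0.0, 0.969, 0.247, -0.001]
force: [0.2, -0.4, -2.5]
grip_width: 0.178
grip_force: 69.1
```

Request:
send_rows:
  targets:
    - {"offset": [0, 0, -0.3], "spin": 0}
    - {"offset": [0, 0, -0.6], "spin": 0}
    - {"offset": [0, 0, -0.9], "spin": 0}
    - {"offset": [0, 0, -0.9], "spin": 0}

```text
time_s: 11.4
eef_pos: [557.6, -61.0, 122.4]
ee_rot: [-0.0, 0.969, 0.247, -0.0]
force: [-0.3, 0.1, -1.8]
grip_width: 0.174
grip_force: 69.1
```

Request:
send_rows:
  targets:
    - {"offset": [0, 0, -0.2], "spin": 0}
    - {"offset": [0, 0, -0.4], "spin": 0}
    - {"offset": [0, 0, -0.4], "spin": 0}
    - {"offset": [0, 0, -0.4], "spin": 0}

```text
time_s: 11.73
eef_pos: [557.7, -61.0, 118.6]
ee_rot: [-0.0, 0.969, 0.247, -0.0]
force: [0.6, -0.1, -2.7]
grip_width: 0.176
grip_force: 69.1
```

Request:
send_rows:
  targets:
    - {"offset": [0, 0, -0.15], "spin": 0}
    - {"offset": [0, 0, -0.3], "spin": 0}
    - {"offset": [0, 0, -0.3], "spin": 0}

```text
time_s: 11.98
eef_pos: [557.6, -60.9, 115.3]
ee_rot: [-0.0, 0.969, 0.247, -0.0]
force: [-0.1, -0.3, -2.6]
grip_width: 0.177
grip_force: 69.1
```

Request:
send_rows:
  targets:
    - {"offset": [0, 0, -0.25], "spin": 0}
    - {"offset": [0, 0, -0.5], "spin": 0}
    - {"offset": [0, 0, -0.75], "spin": 0}
    - {"offset": [0, 0, -0.75], "spin": 0}
    - {"offset": [0, 0, -0.75], "spin": 0}

```text
time_s: 12.4
eef_pos: [557.6, -61.0, 107.8]
ee_rot: [-0.0, 0.969, 0.247, -0.0]
force: [-1.4, 0.7, -2.5]
grip_width: 0.178
grip_force: 69.1
```

Request:
send_rows:
  targets:
    - {"offset": [0, 0, -0.3], "spin": 0}
    - {"offset": [0, 0, -0.6], "spin": 0}
    - {"offset": [0, 0, -0.9], "spin": 0}
    - {"offset": [0, 0, -1.2], "spin": 0}
    - {"offset": [0, 0, -1.4], "spin": 0}
    - {"offset": [0, 0, -1.4], "spin": 0}

```text
time_s: 12.9
eef_pos: [557.9, -61.1, 94.4]
ee_rot: [0.0, 0.969, 0.247, 0.0]
force: [-2.4, 0.9, 6.5]
grip_width: 0.176
grip_force: 70.4
```

Request:
send_rows:
  targets:
    - {"offset": [0, 0, -0.15], "spin": 0}
    - {"offset": [0, 0, -0.25], "spin": 0}
    - {"offset": [0, 0, -0.25], "spin": 0}

```text
time_s: 13.15
eef_pos: [558.0, -61.1, 92.4]
ee_rot: [0.0, 0.969, 0.247, 0.0]
force: [-2.4, 0.4, 7.0]
grip_width: 0.178
grip_force: 70.6
```

Request:
send_rows:
  targets:
    - {"offset": [0, 0, -0.1], "spin": 0}
    - {"offset": [0, 0, -0.2], "spin": 0}
    - {"offset": [0, 0, -0.2], "spin": 0}
    - {"offset": [0, 0, -0.2], "spin": 0}

```text
time_s: 13.48
eef_pos: [558.1, -61.3, 91.9]
ee_rot: [0.001, 0.969, 0.247, 0.001]
force: [-8.1, 2.1, 20.0]
grip_width: 0.178
grip_force: 72.5
```

Run:
```python
from h import *
for cam in("scene",):
    p,W,ok=cloud(cam); x,y,z=W[...,0],W[...,1],W[...,2]
    rep(W,ok&(x>540)&(x<600)&(y>15)&(y<70)&(z>80)&(z<100),"post")
    rep(W,ok&(x>570)&(x<612)&(abs(y+61)<50)&(z>70)&(z<100),"disc")
s=ctrl.sense(); print(s["force"],s["wrist_torque"],s["eef_pos"],s["dq"].round(4))
print(ctrl.finish_job())
```

```text
post 68 med [573.  42.  90.] min [561.  34.  81.] max [578.  51.  94.] rect [570.  43.] [15. 18.] 79.6
disc 749 med [589. -62.  85.] min [ 570. -111.   76.] max [612. -12. 100.] rect [591. -61.] [99. 42.] 90.0
[-7.26212003  1.1519134  20.95072556] [0.37752825 1.56276362 0.00728967] [558.0721795  -61.26840603  91.90525708] [-0.0013 -0.0004  0.0008 -0.0012 -0.0003 -0.    ]
the job is handed in; nothing more can be done
None
```

I handed the job in at about 13.5 s on the robot's clock, with the sled against the end stop and the rotor keyed into the hub, pressed flat (disc top about 85 mm above the bench, about 20 N up on the tool) and still gripped at about 70 N; the hand-in returned no verdict.

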